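# Drive the worn bush out of a kitchen mill head

## Task

The worn brass bush is stuck fast in the underside of the hand mill's head. Take the drift out of its wooden block, feel its tip into the hole of the collar on top of the head, and gently press straight down until the bush comes out below and drops into the bowl under it. Then stand the drift back in its block, and leave the bowl, mug, jar and crank where they are; do not lean hard on the mill with the drift.

Things in the scene. Friction and masses are not known exactly. Their poses are not given: they have to be found in the camera images.
- drift: Push rod, 160 g, hanging upright in the block. Origin: centre of its flat lower tip, z up the rod. Steel rod 12 mm diameter (tip edge bevelled 1 mm), 62 mm long; then a 34 mm round flange, 62 to 67 mm above the tip, resting on the block (tip 10 mm over the worktop); then a wooden handle 22 x 22 mm square, sides along own x and y, 67 to 125 mm above the tip. Fingers may bear on the flange.
- block: Fixed wooden block, 64 x 64 mm and 72 mm high, with a vertical round through hole of 18 mm diameter in the middle of its top (rim bevelled 2 mm). Origin at the centre of its underside, on the hole's axis; z up.
- mill: Fixed mill head, 84 mm round, 62 to 92 mm high, on two legs (own +y, -y) and a 90 x 134 mm foot. Origin: centre of the foot's underside, on the axis of the vertical 29 mm through bore. On the head a round steel collar, 40 mm diameter, 92 to 104 mm high, with a 15 mm through hole in its middle: the drift's way in. Collar and hole lie 4.5 mm off the bore axis, direction differs and is not measured.
- mill_axis (a point): Point on the bore's axis (not the collar's hole) at the height of the collar's top face, 104 mm above the worktop.
- bush: Brass bush, closed cylinder, 28 mm diameter, 22 mm high, 60 g. Origin: centre of its lower end, z up. At the start it is in the bore, 66 to 88 mm above the worktop, held tight by three sprung shoes: about 10 to 20 N pushes it down, all the way alike; it falls free when its top is below about 68 mm (drift tip taken down to 58 mm clears it).
- bush_mid (a point): Middle of the bush.
- bowl: White ceramic bowl, 90 mm across the rim, 34 mm high, standing on the mill's 6 mm foot plate under the bore. Origin at the centre of its underside, z up. Leave it in place.
- mug: White mug with a handle, 72 mm diameter, 85 mm high, origin at the centre of its underside. Bystander.
- jar: Amber glass jar with a steel lid, 64 mm diameter, 100 mm high, origin at the centre of its underside. Bystander.
- crank: The mill's crank, lying on the worktop: a flat aluminium bar 130 mm long with an upright black grip (53 mm high) at its -x end. Origin at the middle of the bar's underside. Bystander.

How it is judged:
On the way, in this order (a step that is already met when the one before it is completed fails the run):
1. the drift, down through the collar inside the bore, has pushed the bush at least 8 mm down (z of drift in the frame of mill below 0.08 m and horizontal distance between drift and mill_axis below 0.009 m and z of bush in the frame of mill below 0.058 m), for 0.1 s.
2. the bush has dropped into the bowl (horizontal distance between bush_mid and bowl below 0.03 m and z of bush_mid in the frame of bowl below 0.036 m), for 0.2 s.
At the end, for the whole second after the job is handed in: Bush at rest in the bowl (its middle within 30 mm of the bowl's axis, under 36 mm above its underside); drift released, at rest in the block's hole: tip within 6 mm of the axis, flange within 4 mm of seated, within 0.08 rad of upright; bowl, mug, jar, crank moved under 15 mm (all of step 2 and linear speed of each of bush, drift below 0.03 m/s and horizontal distance between drift and block below 0.006 m and z of drift in the frame of block between 0.006 and 0.014 m and angle between drift's own z axis and vertical below 0.08 rad); the robot touches nothing.
It fails at once if the drift is pressed against the mill (collar or head) with more than 30 N (contact force between drift and mill above 30 N).
It fails at once if the drift is pressed on the bush with more than 40 N (contact force between drift and bush above 40 N).
It fails at once if the arm or fingers press on the mill with more than 15 N (contact force between any of the fingers, the arm and mill above 15 N).
It fails at once if the fingers touch the bush (contact force between the fingers and bush above 0.5 N).
It fails at once if bowl, mug, jar or crank is shifted by more than 15 mm (distance of any of bowl, mug, jar, crank from where it was at the start of the episode above 0.015 m).
It also fails if it takes over 64 s, if anything falls off the work surface, if the arm or the gripper's body presses on something with over 40 N, if the wrist force passes 120 N, or if a joint passes its speed limit or range.

## Robot

A 6-joint arm with a two-finger parallel gripper is mounted at the origin on the work surface. World frame = base frame: x ahead of the robot, y to its left, z up, the work surface at z = 0. Lengths are in m, angles in rad, forces in N, time in s.
With the tool pointing down it reaches from about 0.3 to 0.775 m from the base axis. Payload 14.6 kg.
Tool frame: the origin (TCP) lies where the fingers leave the gripper's body, on its centre line; the fingertips stand 97 mm ahead of it and the grasp point (between the pads) lies 78 mm ahead of it (ctrl.finger_overhang is the distance from the TCP to the fingertips, in m); z points along the fingers, y is the direction in which the jaws open and shut (so a half turn about z gives the same grasp; the last joint's range is limited). The gripper opens to 94 mm and grips with 3 to 60 N. Pads are 16 mm wide; open, the fingers measure 119 mm over their backs; the gripper's body (75 mm by 177 mm) begins 78 mm behind the grasp point.
Start: joints at [1.078, 0.3, 1.521, -0, 1.321, -0.067], TCP at [0.227, 0.501, 0.303] pointing down, gripper open.
Joint ranges: [-3.03, 3.03], [-0.79, 2.21], [0.23, 2.52], [-1.04, 4.18], [0, 3.07], [-2.55, 2.55]. Speed limits (rad/s): [2.22, 2.22, 2.57, 3.14, 3.14, 3.14].

## Interface

Orientations are given as [roll, pitch, yaw] about the fixed x, y, z axes, in that order (R = Rz(yaw) Ry(pitch) Rx(roll)).
In Python, from station import ctrl, imaging, hand_in gives the robot as it stands.
- The arm moves only by the shell command python3 -m pendant 'ROWS' [FORCE]. ROWS is JSON, a list of rows, each a list of 7 numbers: the shift along the tool's x, y, z normalised to -1 to 1, where 1 is 120 mm, then the turn, a rotation vector about the tool's x, y, z normalised to -1 to 1, where 1 is 30 degrees, then the closure, from -1 (fully open) to 1 (shut). A call has 1 to 10 rows; each row shifts and turns the commanded pose from where the row before left it, along the tool's axes as they then stand; what a row does not reach is not made up. A row lasts 1/12 s, in which the tool goes at most 41.7 mm and 7.16 degrees, less where a joint would pass 70% of its speed; a pose out of reach is approached as far as the arm can. A call with a number of a shift or a turn outside -1 to 1 is refused whole. A call with a gripper value outside its range is refused whole. The fingers move at their own pace and stop on an object; FORCE is the grip in N (left out, the last holds). Time passes only in rows, so rows that do not move let the fingers close. It gives the time, the measured TCP pose, the force and the opening at its end, in the units of the state.
- ctrl.get_obs(): the state, without advancing time (a new reading comes with each control period).
- imaging.camera(name): name is "scene" or "top" or "wrist"; returns a dict with "image" (384x512x3 uint8, red, green, blue), "mtx" (3x3 intrinsics, pixels), "k1" (the pictures are not rectified: a ray, as slopes to the right and down, at radius r is drawn at 1 + k1 r^2 times it, then the intrinsics apply), "rvec" (rotation vector, rad) and "tvec" (3), from world to camera coordinates, as OpenCV has them. Camera axes: x right, y down, z forward; pixel columns grow to the right and rows downward; lengths in m; the calibration is good to about 2 mm. A picture is of the moment at which its call begins. There is no depth.
- hand_in(): hands the job in, once; it reports no verdict.
The state is a dict: "time_s": time; "qpos": joint angles; "joint_vel": joint speeds; "tau": joint torques, N m; "ee_pos": TCP position; "eef_rot": TCP orientation; "force": force on the tool from outside, world axes, zero at the start; "moment": the same for the moment, N m; "grip_width": finger opening in m.
Only numpy, scipy, OpenCV 4.12 (cv2) and the standard library are available. Lean on these libraries where they do the work, as an engineer would, in place of code of your own. Each camera call takes 0.05 s, during which the arm holds its last target.

## Working session

There is one attempt and no reset: what is moved stays moved. The work goes in short steps, Python scripts to look and compute and a shell command to move; the robot and the scene stay as the last step left them, time stands still between calls to the robot, and variables do not carry over. Pictures are saved under pics/ and viewed, and the job is handed in when it is done.

```bash
ls; mkdir -p pics; cat > h.py <<'E'
import numpy as np, cv2
from station import ctrl, imaging
def snap(n,f):
    c=imaging.camera(n); cv2.imwrite('pics/'+f,c['image'][:,:,::-1]); np.savez('pics/'+f[:-4]+'.npz',**c); return c
def ld(f): return dict(np.load('pics/'+f+'.npz'))
def ray(c,u,v):
    K=c['mtx']; d=np.array([(u-K[0,2])/K[0,0],(v-K[1,2])/K[1,1]]); k=float(c['k1'])
    s=d.copy()
    for _ in range(30): s=d/(1+k*(s@s))
    R=cv2.Rodrigues(c['rvec'])[0]; t=np.array(c['tvec']).ravel()
    return -R.T@t, R.T@np.array([s[0],s[1],1])
def onz(c,u,v,z):
    o,d=ray(c,u,v); return o+d*(z-o[2])/d[2]
def proj(c,p):
    R=cv2.Rodrigues(c['rvec'])[0]; q=R@np.array(p)+np.array(c['tvec']).ravel(); s=q[:2]/q[2]; s=s*(1+float(c['k1'])*(s@s)); K=c['mtx']
    return s[0]*K[0,0]+K[0,2], s[1]*K[1,1]+K[1,2]
E
python3 - <<'E'
from h import *
for n in ['scene','top','wrist']:
    c=snap(n,n+'0.png'); print(n,c['mtx'].tolist(),c['k1'],ray(c,256,192))
print(ctrl.get_obs())
E
```

```text
pics
scene [[374.22563803154736, 0.0, 253.39530885109403], [0.0, 374.22563803154736, 187.84467359113793], [0.0, 0.0, 1.0]] -0.11365338962250358 (array([1.17099682, 0.49717112, 0.73702063]), array([-0.56558928, -0.51094217, -0.64747094]))
top [[347.4446651912966, 0.0, 258.4911946002403], [0.0, 347.4446651912966, 182.6497339700539], [0.0, 0.0, 1.0]] -0.07171459935978132 (array([ 0.47699682, -0.01672864,  1.02177293]), array([ 0.10983882,  0.0414235 , -0.99347635]))
wrist [[290.2442810959446, 0.0, 258.33740978969917], [0.0, 290.2442810959446, 192.84778085327702], [0.0, 0.0, 1.0]] -0.04898227528623446 (array([0.1514695 , 0.53593789, 0.3844131 ]), array([ 0.25181418, -0.12365732, -0.95988118]))
{'time_s': 0.15, 'qpos': array([ 1.07838746e+00,  3.00312127e-01,  1.52140732e+00, -3.28116910e-05,
        1.32070195e+00, -6.66072111e-02]), 'joint_vel': array([-0.00021659, -0.00251128, -0.00187082,  0.00018997, -0.00363835,
        0.00076894]), 'tau': array([ 6.93607235e-04, -5.31968093e+01, -3.52821994e+01,  7.08930055e-02,
        2.35433184e-02, -9.69521670e-05]), 'ee_pos': array([0.22713817, 0.50078879, 0.30224701]), 'eef_rot': array([-3.14076363e+00, -2.34456744e-05,  2.71579912e+00]), 'force': array([ 0.95064014,  1.15948701, -0.68360022]), 'moment': array([ 0.02044089,  0.02674214, -0.00592713]), 'grip_width': 0.0939636145003819}
```

View pics/scene0.png

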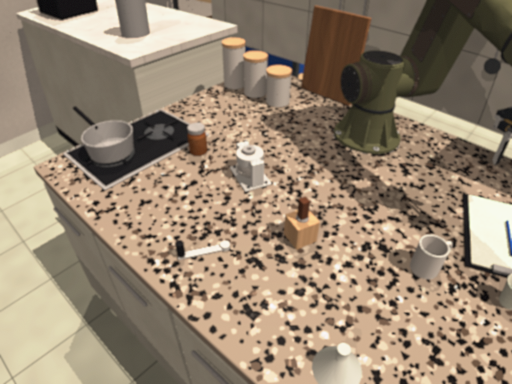

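View pics/top0.png

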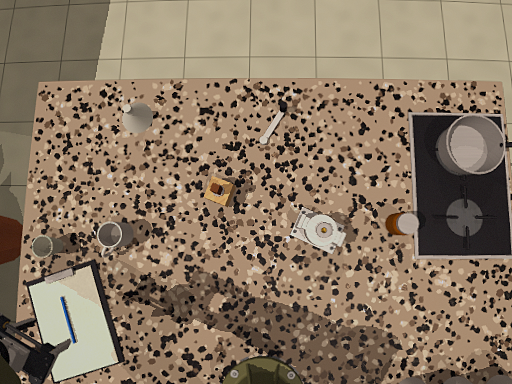

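View pics/wrist0.png

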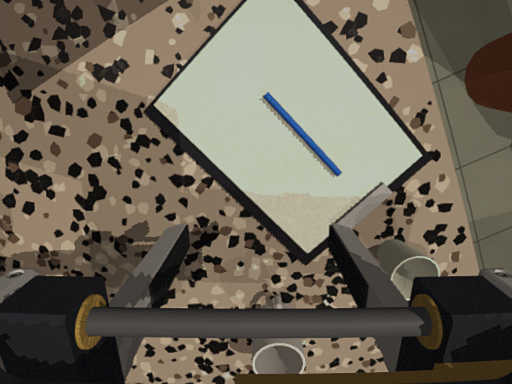

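The top view shows the block with drift near (220,190), mill collar near (323,230), jar (403,223), mug (110,236) and crank (272,123). I'll zoom in on these.

```bash
python3 - <<'E'
from h import *
t=cv2.imread('pics/top0.png'); s=cv2.imread('pics/scene0.png')
a=cv2.resize(t[165:215,195:245],(400,400),interpolation=cv2.INTER_CUBIC)
b=cv2.resize(t[200:260,290:350],(400,400),interpolation=cv2.INTER_CUBIC)
cv2.imwrite('pics/z1.png',np.hstack([a,b]))
a=cv2.resize(s[190:255,270:335],(400,400),interpolation=cv2.INTER_CUBIC)
b=cv2.resize(s[135:200,220:285],(400,400),interpolation=cv2.INTER_CUBIC)
cv2.imwrite('pics/z2.png',np.hstack([a,b]))
c=ld('top0')
print(onz(c,220,191,.1), onz(c,323,230,.104))
E
```

```text
[0.58079342 0.11841544 0.1       ] [ 0.47996123 -0.1549009   0.104     ]
```

View pics/z1.png

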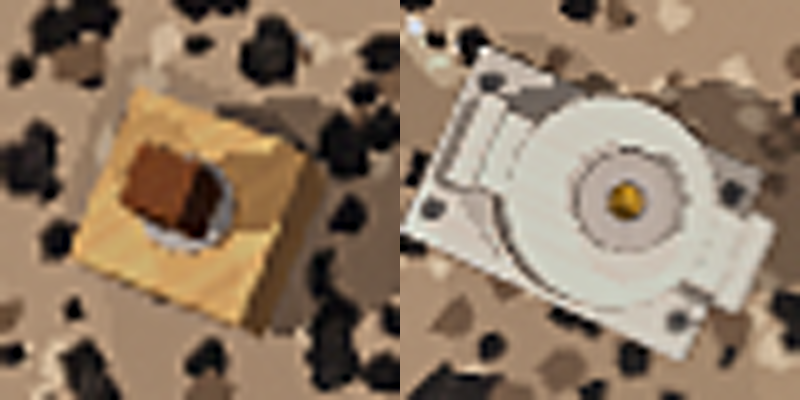

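View pics/z2.png

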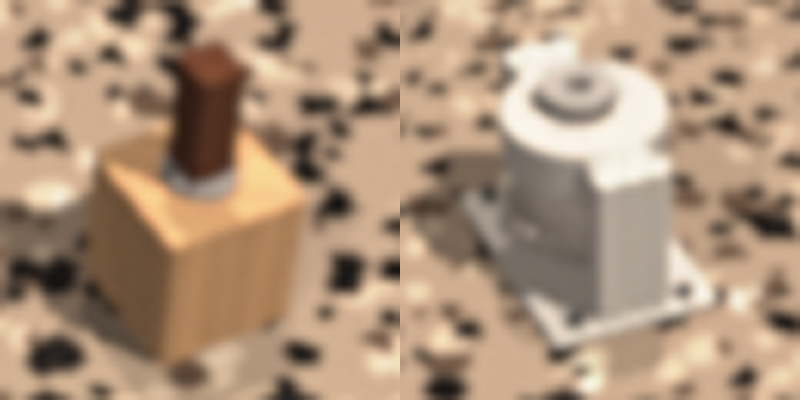

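```bash
python3 - <<'E'
from h import *
c=ld('top0')
def z(x,y,f,o): return o[0]+(x+.5)/f-.5, o[1]+(y+.5)/f-.5
P=[onz(c,*z(x,y,8,(195,165)),.135) for x,y in [(142,142),(200,160),(182,212),(122,198)]]
P=np.array(P);print(P.round(4)); print(P.mean(0)); 
for i in range(4):
  e=P[(i+1)%4]-P[i]; print(np.hypot(*e[:2]),np.degrees(np.arctan2(e[1],e[0])))
P=np.array([onz(c,*z(x,y,8,(195,165)),.072) for x,y in [(135,88),(318,158),(252,330),(72,256)]])
print('block',P.round(4),P.mean(0))
for i in range(4):
  e=P[(i+1)%4]-P[i]; print(np.hypot(*e[:2]),np.degrees(np.arctan2(e[1],e[0])))
print('collar',onz(c,*z(229,200,6.667,(290,200)),.104),'head',onz(c,*z(204,204,6.667,(290,200)),.092), onz(c,*z(312,204,6.667,(290,200)),.092), onz(c,*z(204,96,6.667,(290,200)),.092),onz(c,*z(204,308,6.667,(290,200)),.092),onz(c,*z(97,204,6.667,(290,200)),.092))
R=np.array(ctrl.get_obs()['eef_rot']); print(R)
E
```

```text
[[0.5993 0.134  0.135 ]
 [0.5936 0.1149 0.135 ]
 [0.5766 0.1203 0.135 ]
 [0.581  0.1399 0.135 ]]
[0.58764934 0.12725217 0.135     ]
0.01992407536442681 -106.74829070207137
0.01780763337352223 162.3883248767021
0.020142790723614003 77.41898485084809
0.019274241545154662 -18.037916114270374
block [[0.627  0.1477 0.072 ]
 [0.6029 0.0832 0.072 ]
 [0.5431 0.1047 0.072 ]
 [0.5681 0.1679 0.072 ]] [0.58527956 0.12585942 0.072     ]
0.06884922897253844 -110.4928634939772
0.06349391295058686 160.21644938703167
0.06791294181406178 68.46535147854472
0.062278414517611784 -18.897812766443604
collar [ 0.48108816 -0.15732282  0.104     ] head [ 0.47948227 -0.14922746  0.092     ] [ 0.4798184  -0.19208674  0.092     ] [ 0.52230179 -0.14963296  0.092     ] [ 0.43864727 -0.14888966  0.092     ] [ 0.47910985 -0.10678707  0.092     ]
[-3.14076363e+00 -2.34456744e-05  2.71579912e+00]
```

```bash
python3 -m pendant '[[-0.31,-0.124,0,0,0,0,-1],[-0.31,-0.124,0,0,0,0,-1],[-0.31,-0.124,0,0,0,0,-1],[-0.31,-0.124,0,0,0,0,-1],[-0.31,-0.124,0,0,0,0,-1],[-0.31,-0.124,0,0,0,0,-1],[-0.31,-0.124,0,0,0,0,-1],[-0.31,-0.124,0,0,0,0,-1],[-0.31,-0.124,0,0,0,0,-1],[-0.31,-0.124,0,0,0,0,-1]]' 
python3 -m pendant '[[-0.31,-0.124,0,0,0,0,-1],[-0.31,-0.124,0,0,0,0,-1],[-0.31,-0.124,0,0,0,-0.23,-1],[0,0,0,0,0,0,-1],[0,0,0,0,0,0,-1]]'
python3 - <<'E'
from h import *
snap('wrist','w1.png'); print(ctrl.get_obs())
E
```

```text
time_s: 0.98
ee_pos: [0.5055, 0.2099, 0.3026]
eef_rot: [-3.142, -0.0, 2.716]
force: [0.3, 1.5, 0.0]
grip_width: 0.0937
time_s: 1.4
ee_pos: [0.5884, 0.1235, 0.3017]
eef_rot: [-3.141, -0.001, 2.833]
force: [-0.3, 0.3, 0.4]
grip_width: 0.0942
{'time_s': 1.45, 'qpos': array([ 1.48106779e-01,  4.14656787e-01,  1.36780818e+00,  1.85381606e-04,
        1.36031477e+00, -1.11488758e+00]), 'joint_vel': array([ 0.03223938, -0.0212731 ,  0.01484787,  0.00069922, -0.0006972 ,
        0.01503446]), 'tau': array([ -2.40262717, -58.9680934 , -36.47323966,  -0.07787579,
         0.06180141,  -0.49751854]), 'ee_pos': array([0.58764387, 0.12471297, 0.30201298]), 'eef_rot': array([-3.14123274e+00, -1.14563777e-03,  2.83375164e+00]), 'force': array([ 1.03332629,  0.63037761, -0.90938275]), 'moment': array([ 0.01194361, -0.01464404, -0.027723  ]), 'grip_width': 0.0940667370937012}
```

View pics/w1.png

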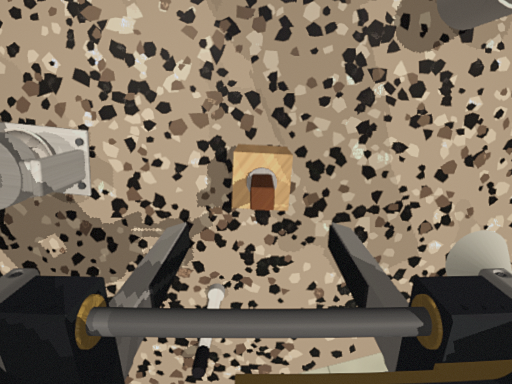

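```bash
python3 - <<'E'
from h import *
w=cv2.imread('pics/w1.png')
cv2.imwrite('pics/z3.png',cv2.resize(w[135:220,222:307],(595,595),interpolation=cv2.INTER_CUBIC))
E
```

```text
(no output)
```

View pics/z3.png

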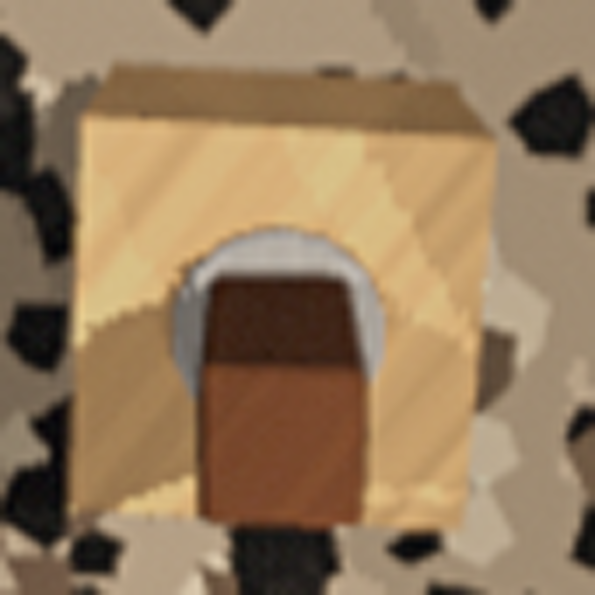

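```bash
python3 - <<'E'
from h import *
c=ld('w1'); R=cv2.Rodrigues(ctrl.get_obs()['eef_rot'])[0]
def z(x,y): return 222+(x+.5)/7-.5, 135+(y+.5)/7-.5
for n,h,q in [('h',.135,[(205,363),(364,365),(364,523),(202,520)]),('b',.072,[(80,115),(495,137),(465,527),(68,515)]),('fl',.077,[(172,325),(384,325),])]:
  P=np.array([onz(c,*z(*p),h) for p in q]); print(n,P.mean(0))
  for i in range(len(q)):
    e=P[(i+1)%len(q)]-P[i]; print(np.hypot(*e[:2]).round(4),np.degrees(np.arctan2(e[1],e[0])).round(1))
print(ctrl.get_obs()['ee_pos'],ray(c,256,192)[0])
E
```

```text
h [0.58468344 0.12903235 0.135     ]
0.0202 71.6
0.0213 -16.8
0.0211 -108.8
0.0211 160.8
b [0.58527333 0.12855129 0.072     ]
0.064 69.3
0.0639 -20.2
0.0647 -109.5
0.0652 159.2
fl [0.58350033 0.12922936 0.077     ]
0.033 72.3
0.033 -107.7
[0.58764387 0.12471297 0.30201298] [0.50929545 0.14949359 0.38408569]
```

```bash
python3 -m pendant '[[0.033,0.026,0.25,0,0,0,-1],[0,0,0.25,0,0,0,-1],[0,0,0.25,0,0,0,-1],[0,0,0.2,0,0,0,-1],[0,0,0.085,0,0,0,-1],[0,0,0,0,0,0,-1],[0,0,0,0,0,0,-1]]' 20
python3 - <<'E'
from h import *
snap('wrist','w2.png');snap('scene','s2.png'); o=ctrl.get_obs();print(o['ee_pos'],o['force'])
s=cv2.imread('pics/s2.png');cv2.imwrite('pics/s2z.png',cv2.resize(s[130:270,220:380],(800,600)[:2] if 0 else (640,560),interpolation=cv2.INTER_CUBIC))
E
```

```text
time_s: 2.03
ee_pos: [0.5848, 0.1299, 0.1795]
eef_rot: [3.141, 0.001, 2.837]
force: [0.1, 0.1, -0.1]
grip_width: 0.094
[0.58531341 0.12960796 0.18043689] [-0.86167603  0.01466288 -0.46842485]
```

View pics/w2.png

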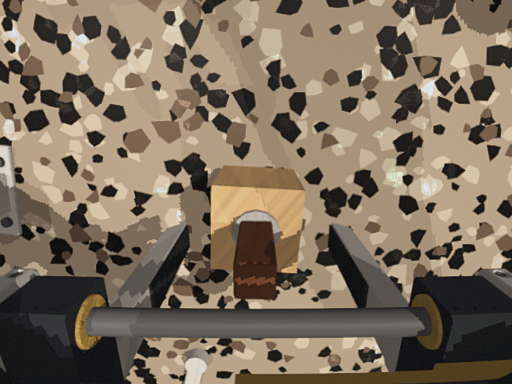

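View pics/s2z.png

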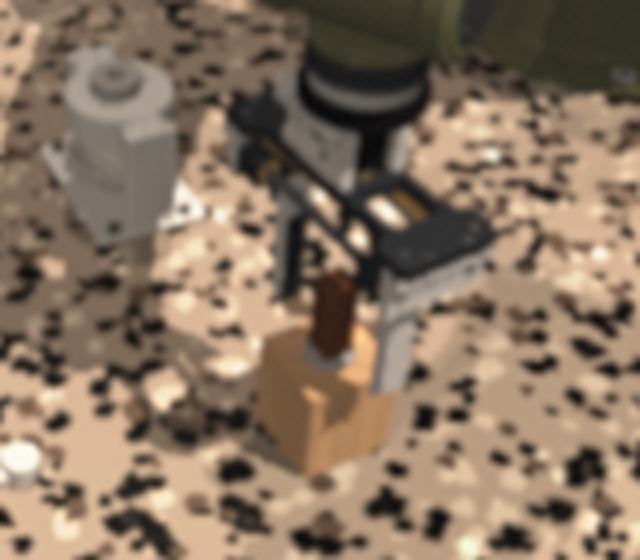

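```bash
python3 -m pendant '[[0,0,0.035,0,0,0,-1],[0,0,0,0,0,0,-1],[0,0,0,0,0,0,1],[0,0,0,0,0,0,1],[0,0,0,0,0,0,1],[0,0,0,0,0,0,1],[0,0,0,0,0,0,1],[0,0,0,0,0,0,1],[0,0,0,0,0,0,1],[0,0,0,0,0,0,1]]' 40
python3 -m pendant '[[0,0,0,0,0,0,1],[0,0,0,0,0,0,1],[0,0,0,0,0,0,1],[0,0,0,0,0,0,1]]'
python3 - <<'E'
from h import *
snap('wrist','w3.png'); o=ctrl.get_obs();print(o['ee_pos'],o['force'],o['moment'])
E
```

```text
time_s: 2.97
ee_pos: [0.5848, 0.1291, 0.1742]
eef_rot: [-3.142, -0.0, 2.836]
force: [1.0, 0.1, -0.7]
grip_width: 0.0443
time_s: 3.3
ee_pos: [0.585, 0.129, 0.1745]
eef_rot: [3.141, 0.001, 2.836]
force: [1.0, -1.6, 3.1]
grip_width: 0.0217
[0.58499973 0.12904106 0.1745377 ] [-0.05528429 -1.64534531  3.63183419] [-0.31099677  0.05869455  0.00987503]
```

View pics/w3.png

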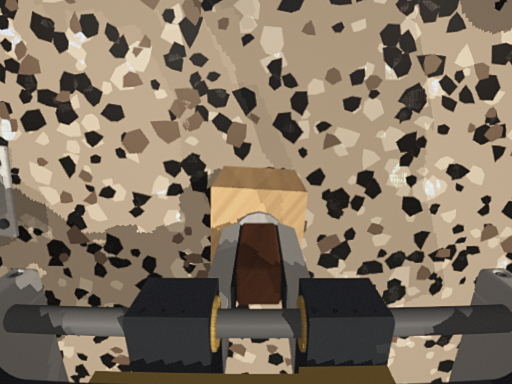

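```bash
python3 -m pendant '[[0,0,-0.1,0,0,0,1],[0,0,-0.25,0,0,0,1],[0,0,-0.25,0,0,0,1],[0,0,-0.25,0,0,0,1],[0,0,-0.25,0,0,0,1],[0,0,0,0,0,0,1],[0,0,0,0,0,0,1],[0,0,0,0,0,0,1]]' 55
python3 - <<'E'
from h import *
snap('wrist','w4.png');snap('scene','s4.png'); c=snap('top','t4.png'); o=ctrl.get_obs();print(o['ee_pos'],o['eef_rot'],o['force'],o['moment'])
s=cv2.imread('pics/s4.png');cv2.imwrite('pics/s4z.png',cv2.resize(s[110:270,210:370],(590,590),interpolation=cv2.INTER_CUBIC))
E
```

```text
time_s: 4.02
ee_pos: [0.5845, 0.1291, 0.3054]
eef_rot: [-3.141, -0.001, 2.836]
force: [0.3, -0.0, -2.6]
grip_width: 0.0218
[0.5845868  0.12913128 0.30485536] [-3.14055342e+00 -2.20239998e-03  2.83629436e+00] [ 0.31663944  0.51761867 -1.12324548] [-0.02761881  0.00822896  0.02102136]
```

View pics/s4z.png

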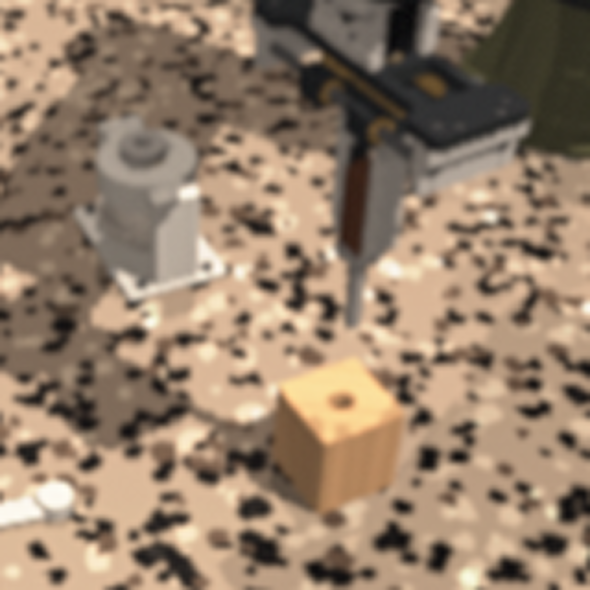

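View pics/w4.png

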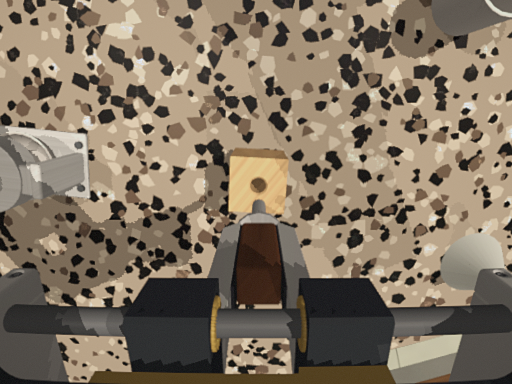

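```bash
python3 - <<'E'
from h import *
w=cv2.imread('pics/w4.png')
cv2.imwrite('pics/z4.png',cv2.resize(w[145:230,216:301],(595,595),interpolation=cv2.INTER_CUBIC))
w=cv2.imread('pics/t4.png')
cv2.imwrite('pics/z5.png',cv2.resize(w[165:250,200:350],(750,425),interpolation=cv2.INTER_CUBIC))
E
```

```text
(no output)
```

View pics/z4.png

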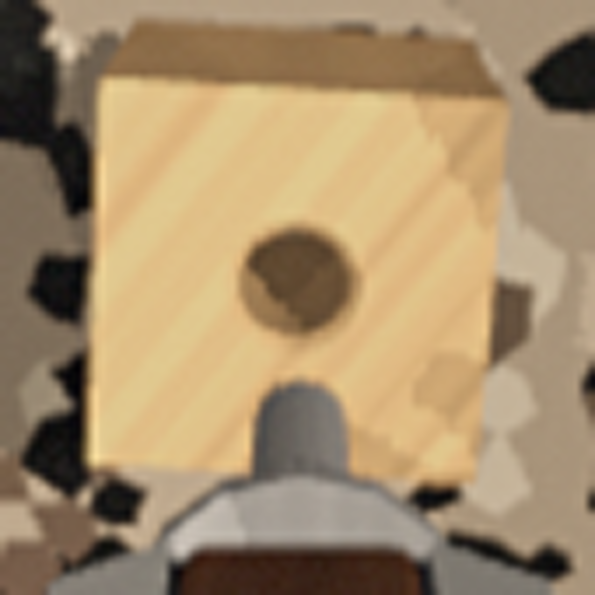

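View pics/z5.png

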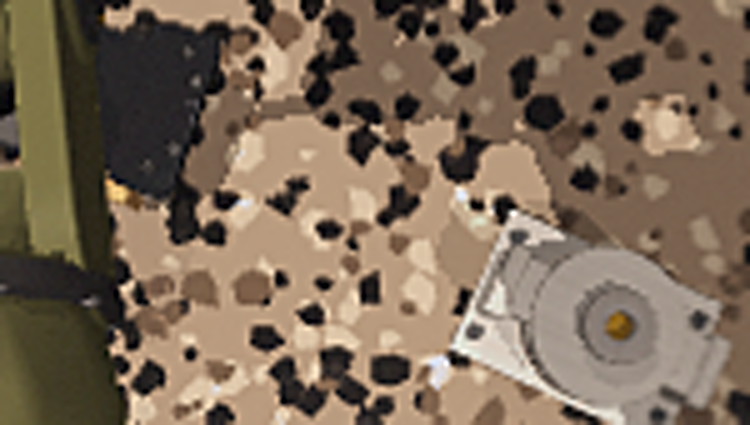

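```bash
python3 - <<'E'
from h import *
c=ld('w4')
def z(x,y): return 216+(x+.5)/7-.5, 145+(y+.5)/7-.5
P=np.array([onz(c,*z(*p),.072) for p in [(100,80),(505,99),(475,482),(90,465)]]);print('block top',P.mean(0))
print('hole',[onz(c,*z(*p),.072).round(4) for p in [(299,281),(240,281),(358,281),(299,228),(299,335)]])
ps=2.836; X=np.array([np.cos(ps),np.sin(ps)])
T=np.array([.5846,.1291])
print('tip top edge',[(onz(c,*z(*p),.1404)[:2]-T)@np.array([X,[X[1],-X[0]]]).T for p in [(298,380),(258,400),(342,400)]])
print('tip pred',proj(c,[*T,.1404]),proj(c,[*(T-X*.006),.1414]), z(298,380))
c=ld('t4')
def z(x,y): return 200+(x+.5)/5-.5, 165+(y+.5)/5-.5
print('collar top',onz(c,*z(618,324),.104))
E
```

```text
block top [0.5853822  0.12853535 0.072     ]
hole [array([0.5848, 0.1298, 0.072 ]), array([0.5819, 0.1208, 0.072 ]), array([0.5876, 0.1389, 0.072 ]), array([0.5765, 0.1325, 0.072 ]), array([0.5934, 0.1271, 0.072 ])]
tip top edge [array([0.00500758, 0.00062485]), array([ 0.00232296, -0.00449946]), array([0.00231904, 0.00625872])]
tip pred (np.float64(257.45050054195485), np.float64(204.16983734471393)) (np.float64(257.4553694828612), np.float64(210.83573465331824)) (258.14285714285717, 198.85714285714286)
collar top [ 0.48152339 -0.15543853  0.104     ]
```

```bash
python3 -m pendant '[[-0.014,-0.304,0,0,0,0,1],[-0.014,-0.304,0,0,0,0,1],[-0.014,-0.304,0,0,0,0,1],[-0.014,-0.304,0,0,0,0,1],[-0.014,-0.304,0,0,0,0,1],[-0.014,-0.304,0,0,0,0,1],[-0.014,-0.304,0,0,0,0,1],[-0.014,-0.304,0,0,0,0,1],[0,0,0,0,0,0,1],[0,0,0,0,0,0,1]]'
python3 -m pendant '[[0,0,0,0,0,0,1],[0,0,0,0,0,0,1]]'
python3 - <<'E'
from h import *
c=snap('wrist','w5.png'); o=ctrl.get_obs();print(o['ee_pos'],o['eef_rot'],o['force'],o['moment'])
w=cv2.imread('pics/w5.png')
cv2.imwrite('pics/z6.png',cv2.resize(w[90:240,176:326],(600,600),interpolation=cv2.INTER_CUBIC))
E
```

```text
time_s: 5.0
ee_pos: [0.5094, -0.1546, 0.3055]
eef_rot: [3.141, -0.001, 2.833]
force: [0.7, 0.1, -1.4]
grip_width: 0.0218
time_s: 5.17
ee_pos: [0.5102, -0.1523, 0.3059]
eef_rot: [3.141, -0.001, 2.837]
force: [0.4, 0.0, -1.2]
grip_width: 0.0215
[ 0.51020689 -0.15220972  0.30596498] [ 3.14144322e+00 -5.24916967e-04  2.83768551e+00] [ 0.54278443  0.39410834 -1.04039665] [ 0.02060974  0.00962267 -0.01358502]
```

View pics/w5.png

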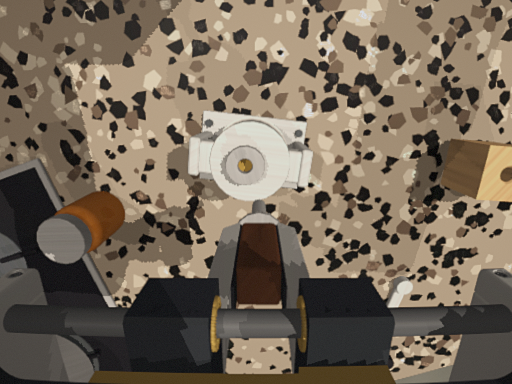

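View pics/z6.png

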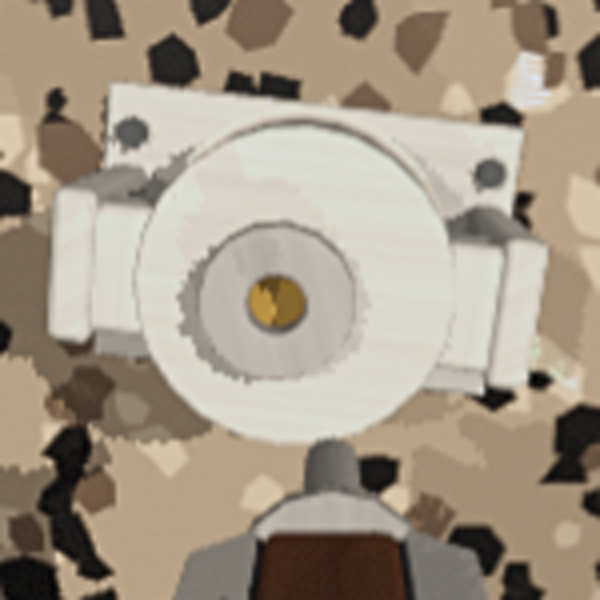

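```bash
python3 - <<'E'
from h import *
c=ld('w5'); 
def z(x,y): return 176+(x+.5)/4-.5, 90+(y+.5)/4-.5
ps=2.8375; B=np.array([[np.cos(ps),np.sin(ps)],[np.sin(ps),-np.cos(ps)]]); T=np.array([.5102,-.1522])
H=onz(c,*z(277,301.5),.104); print(H,'tool',B@(H[:2]-T))
for p in [(333,438),(307,455),(359,455)]:
  print('tip',B@(onz(c,*z(*p),.1415)[:2]-T))
E
```

```text
[ 0.47937133 -0.1556588   0.104     ] tool [ 0.02837856 -0.01253106]
tip [0.00474513 0.00126847]
tip [ 0.00075685 -0.0045546 ]
tip [0.00074434 0.00708985]
```

```bash
python3 -m pendant '[[0.1215,-0.057,0,0,0,0,1],[0.1215,-0.057,0,0,0,0,1],[0,0,0.13,0,0,0,1],[0,0,0.12,0,0,0,1],[0,0,0,0,0,0,1],[0,0,0,0,0,0,1],[0,0,0,0,0,0,1]]'
python3 - <<'E'
from h import *
c=snap('wrist','w6.png'); o=ctrl.get_obs();print(o['ee_pos'],o['eef_rot'],o['force'],o['moment'])
w=cv2.imread('pics/w6.png')
cv2.imwrite('pics/z7.png',cv2.resize(w[155:245,210:300],(600,600),interpolation=cv2.INTER_CUBIC))
c=snap('scene','s6.png')
w=cv2.imread('pics/s6.png')
cv2.imwrite('pics/z8.png',cv2.resize(w[110:200,210:300],(600,600),interpolation=cv2.INTER_CUBIC))
E
```

```text
time_s: 5.8
ee_pos: [0.4784, -0.1571, 0.277]
eef_rot: [-3.142, 0.001, 2.837]
force: [-0.6, -0.0, -1.4]
grip_width: 0.0215
[ 0.47845491 -0.15725473  0.27709615] [-3.14153499e+00  1.10527526e-03  2.83693840e+00] [ 0.01419287  0.08111613 -1.43173029] [ 0.01558146  0.0592736  -0.00488543]
```

View pics/z7.png

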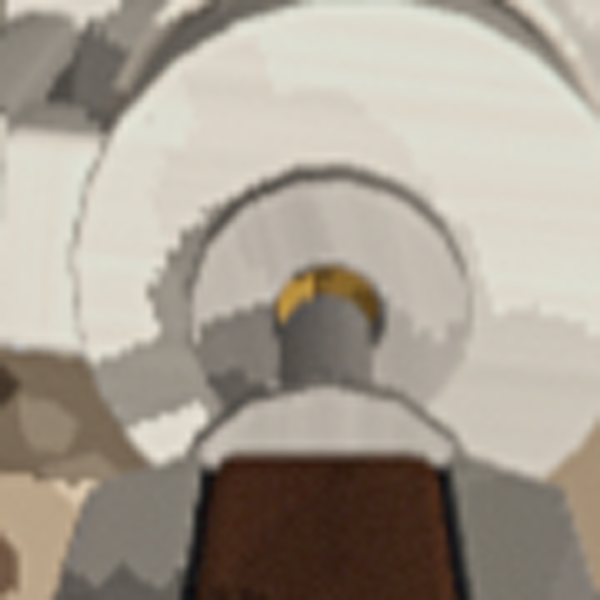

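View pics/z8.png

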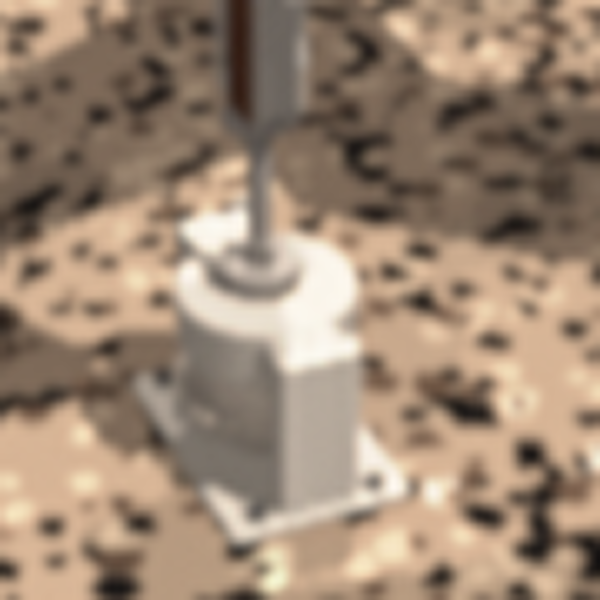

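```bash
python3 - <<'E'
from h import *
c=ld('w6'); f=600/90
def z(x,y): return 210+(x+.5)/f-.5, 155+(y+.5)/f-.5
ps=2.837; B=np.array([[np.cos(ps),np.sin(ps)],[np.sin(ps),-np.cos(ps)]]); T=np.array([.47845,-.15725])
for n,p,h in [('hole top',(330,263),.104),('hole L',(275,310),.104),('hole R',(385,310),.104),('collar top',(331,170),.104),('collar L',(191,306),.104),('collar R',(470,306),.104),('tip top',(327,295),.1126),('tipL',(280,320),.1126),('tipR',(376,320),.1126)]:
  print(n,(B@(onz(c,*z(*p),h)[:2]-T)*1000).round(2))
E
```

```text
hole top [6.71 1.65]
hole L [-0.1  -5.97]
hole R [-0.11  9.29]
collar top [19.89  1.79]
collar L [  0.49 -17.62]
collar R [ 0.47 21.07]
tip top [4.82 1.23]
tipL [ 1.3  -5.08]
tipR [1.3 7.8]
```

```bash
python3 -m pendant '[[0,0.003,0.02,0,0,0,1],[0,0,0.02,0,0,0,1],[0,0,0.02,0,0,0,1],[0,0,0.02,0,0,0,1],[0,0,0,0,0,0,1]]'; python3 -m pendant '[[0,0,0.015,0,0,0,1],[0,0,0,0,0,0,1],[0,0,0,0,0,0,1]]'
```

```text
time_s: 6.32
ee_pos: [0.478, -0.1572, 0.2661]
eef_rot: [3.142, -0.001, 2.836]
force: [-0.2, -0.4, -0.9]
grip_width: 0.0219
time_s: 6.57
ee_pos: [0.4781, -0.1572, 0.2648]
eef_rot: [3.142, -0.0, 2.836]
force: [0.1, -0.4, -1.6]
grip_width: 0.022
```

```bash
python3 -m pendant '[[0,0,0.02,0,0,0,1],[0,0,0.02,0,0,0,1],[0,0,0.02,0,0,0,1],[0,0,0,0,0,0,1],[0,0,0,0,0,0,1]]'; python3 -m pendant '[[0,0,0.02,0,0,0,1],[0,0,0.01,0,0,0,1],[0,0,0,0,0,0,1],[0,0,0,0,0,0,1]]'; python3 - <<'E'
from h import *
c=snap('wrist','w7.png'); o=ctrl.get_obs();print(o['ee_pos'],o['eef_rot'],o['force'],o['moment'])
w=cv2.imread('pics/w7.png')
cv2.imwrite('pics/z9.png',cv2.resize(w[155:245,210:300],(600,600),interpolation=cv2.INTER_CUBIC))
E
```

```text
time_s: 6.98
ee_pos: [0.4781, -0.1572, 0.2575]
eef_rot: [3.142, -0.0, 2.836]
force: [-0.5, 0.9, -1.1]
grip_width: 0.0218
time_s: 7.32
ee_pos: [0.4781, -0.1572, 0.254]
eef_rot: [3.142, -0.0, 2.836]
force: [-0.1, 0.0, -2.1]
grip_width: 0.0217
[ 0.47812105 -0.15718768  0.25407774] [-3.14157023e+00 -1.13704054e-05  2.83627077e+00] [ 1.62495469  0.61297224 -2.1339371 ] [0.0214946  0.03679229 0.05446163]
```

View pics/z9.png

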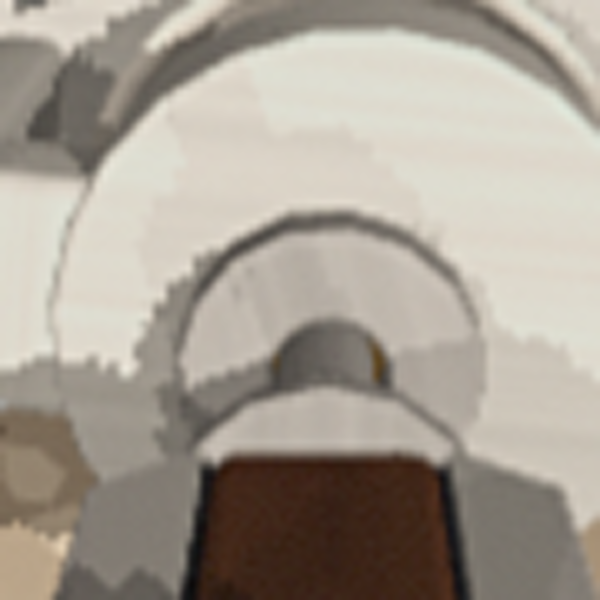

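```bash
python3 -m pendant '[[-0.008,0.004,0,0,0,0,1],[0,0,0,0,0,0,1],[0,0,0,0,0,0,1],[0,0,0,0,0,0,1]]'; python3 - <<'E'
from h import *
c=snap('wrist','w8.png'); o=ctrl.get_obs();print(o['ee_pos'],o['eef_rot'],o['force'],o['moment'])
w=cv2.imread('pics/w8.png')
cv2.imwrite('pics/z10.png',cv2.resize(w[185:225,235:275],(600,600),interpolation=cv2.INTER_CUBIC))
E
```

```text
time_s: 7.7
ee_pos: [0.4792, -0.157, 0.2541]
eef_rot: [3.142, 0.0, 2.836]
force: [0.5, -1.3, -1.4]
grip_width: 0.0214
[ 0.47916583 -0.15702041  0.25406316] [-3.14154782e+00 -1.44174083e-05  2.83622999e+00] [ 0.52863686 -0.61823455 -1.45573108] [-0.00648243  0.00679053 -0.00858603]
```

View pics/z10.png

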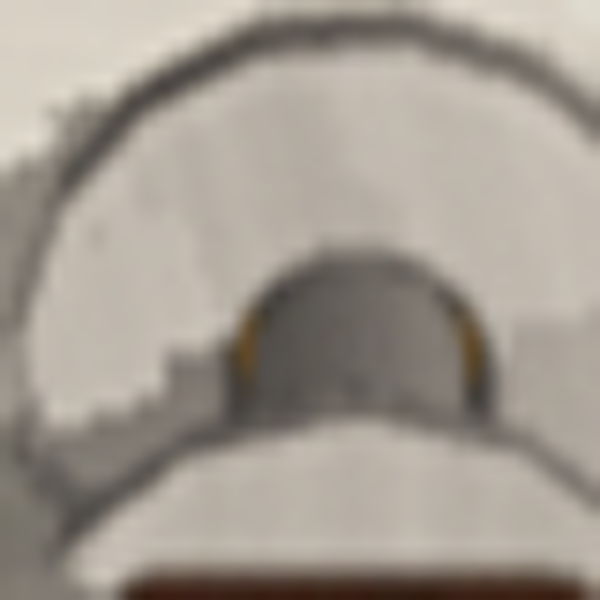

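```bash
python3 -m pendant '[[0,0,0.01,0,0,0,1],[0,0,0.01,0,0,0,1],[0,0,0.01,0,0,0,1]]';python3 -m pendant '[[0,0,0.01,0,0,0,1],[0,0,0.01,0,0,0,1],[0,0,0,0,0,0,1],[0,0,0,0,0,0,1]]'; python3 - <<'E'
from h import *
o=ctrl.get_obs();print(o['ee_pos'],o['force'],o['moment'])
E
```

```text
time_s: 8.0
ee_pos: [0.4794, -0.1572, 0.2514]
eef_rot: [-3.141, 0.002, 2.836]
force: [-3.0, 0.9, 12.4]
grip_width: 0.0215
time_s: 8.33
ee_pos: [0.4795, -0.1572, 0.2492]
eef_rot: [-3.141, 0.002, 2.836]
force: [-2.1, -0.1, 10.5]
grip_width: 0.0216
[ 0.47952797 -0.15720073  0.24919169] [-2.10945089 -0.1407088  10.46433549] [0.06198839 0.46435553 0.01819351]
```

```bash
python3 -m pendant '[[0,0,0.012,0,0,0,1],[0,0,0.012,0,0,0,1],[0,0,0.012,0,0,0,1],[0,0,0.012,0,0,0,1],[0,0,0.012,0,0,0,1]]';python3 -m pendant '[[0,0,0.012,0,0,0,1],[0,0,0.012,0,0,0,1],[0,0,0,0,0,0,1],[0,0,0,0,0,0,1],[0,0,0,0,0,0,1]]'; python3 - <<'E'
from h import *
o=ctrl.get_obs();print(o['ee_pos'],o['force'],o['moment'])
c=snap('wrist','w9.png')
w=cv2.imread('pics/w9.png')
cv2.imwrite('pics/z11.png',cv2.resize(w[175:235,225:285],(600,600),interpolation=cv2.INTER_CUBIC))
E
```

```text
time_s: 8.75
ee_pos: [0.4795, -0.1573, 0.2423]
eef_rot: [-3.141, 0.002, 2.836]
force: [-3.1, 0.7, 14.6]
grip_width: 0.0217
time_s: 9.17
ee_pos: [0.4795, -0.1573, 0.239]
eef_rot: [-3.141, 0.002, 2.836]
force: [-1.7, 0.1, 9.5]
grip_width: 0.0221
[ 0.47948744 -0.15725069  0.23903619] [-1.71900026  0.09410049  9.54412432] [-0.03671664  0.49430749 -0.01147174]
```

View pics/z11.png

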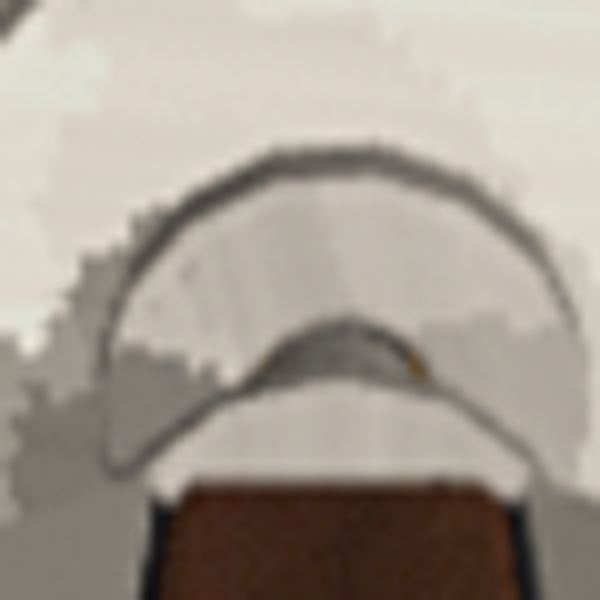

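```bash
python3 -m pendant '[[0,0,0.012,0,0,0,1],[0,0,0.012,0,0,0,1],[0,0,0.012,0,0,0,1],[0,0,0.012,0,0,0,1],[0,0,0.012,0,0,0,1],[0,0,0.012,0,0,0,1]]';python3 -m pendant '[[0,0,0.012,0,0,0,1],[0,0,0.012,0,0,0,1],[0,0,0.012,0,0,0,1],[0,0,0.012,0,0,0,1],[0,0,0.012,0,0,0,1],[0,0,0.012,0,0,0,1],[0,0,0,0,0,0,1],[0,0,0,0,0,0,1],[0,0,0,0,0,0,1]]'; python3 - <<'E'
from h import *
o=ctrl.get_obs();print(o['ee_pos'],o['force'],o['moment'])
c=snap('scene','s9.png')
w=cv2.imread('pics/s9.png')
cv2.imwrite('pics/z12.png',cv2.resize(w[100:200,205:305],(600,600),interpolation=cv2.INTER_CUBIC))
E
```

```text
time_s: 9.72
ee_pos: [0.4792, -0.157, 0.2293]
eef_rot: [-3.142, 0.0, 2.836]
force: [-0.5, 0.4, -1.2]
grip_width: 0.022
time_s: 10.47
ee_pos: [0.4792, -0.157, 0.2207]
eef_rot: [3.142, 0.0, 2.836]
force: [0.9, 0.0, -1.6]
grip_width: 0.0218
[ 0.4791969  -0.15701556  0.22073383] [ 0.89958432  0.00752121 -1.62923661] [-0.02632005 -0.00908389  0.01147708]
```

View pics/z12.png

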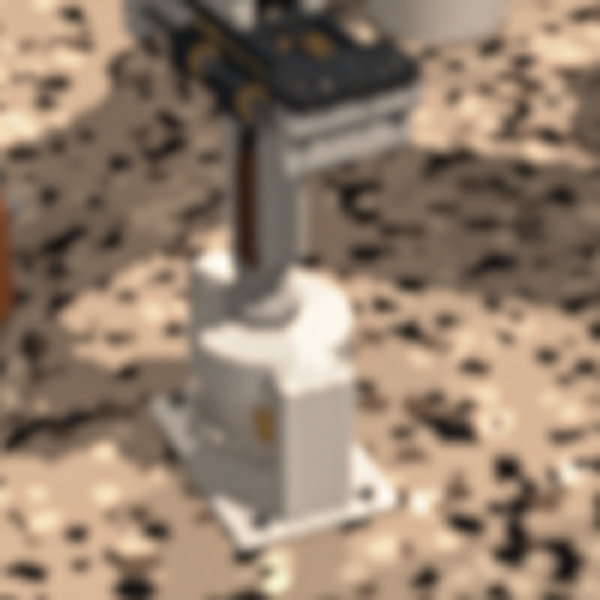

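```bash
python3 - <<'E'
from h import *
c=ld('s9')
for z in (.02,.03,.04,.05,.06,.066): print(z,np.round(proj(c,[.4795,-.1555,z]),1), 'near edge',np.round(proj(c,[.4895,-.1455,z]),1))
E
python3 -m pendant '[[0,0,-0.1,0,0,0,1],[0,0,-0.1,0,0,0,1],[0,0,-0.2,0,0,0,1],[0,0,-0.25,0,0,0,1],[0,0,0,0,0,0,1],[0,0,0,0,0,0,1]]'
python3 - <<'E'
from h import *
o=ctrl.get_obs();print(o['ee_pos'],o['force'],o['moment'])
c=snap('wrist','w10.png');snap('scene','s10.png')
w=cv2.imread('pics/w10.png'); v=cv2.imread('pics/s10.png')
cv2.imwrite('pics/z13.png',np.hstack([cv2.resize(w[155:235,215:295],(400,400),interpolation=cv2.INTER_CUBIC),cv2.resize(v[125:195,215:285],(400,400),interpolation=cv2.INTER_CUBIC)]))
E
```

```text
0.02 [249.6 170.3] near edge [249.7 173. ]
0.03 [249.5 167.7] near edge [249.7 170.4]
0.04 [249.5 165.2] near edge [249.7 167.9]
0.05 [249.5 162.6] near edge [249.6 165.3]
0.06 [249.5 160. ] near edge [249.6 162.7]
0.066 [249.5 158.4] near edge [249.6 161.1]
time_s: 11.02
ee_pos: [0.4794, -0.1571, 0.2999]
eef_rot: [-3.141, 0.003, 2.836]
force: [0.3, 0.3, -1.8]
grip_width: 0.0217
[ 0.47941969 -0.15711648  0.29985815] [ 0.25913787  0.26876007 -1.78727484] [0.04955937 0.03647896 0.01265441]
```

View pics/z13.png

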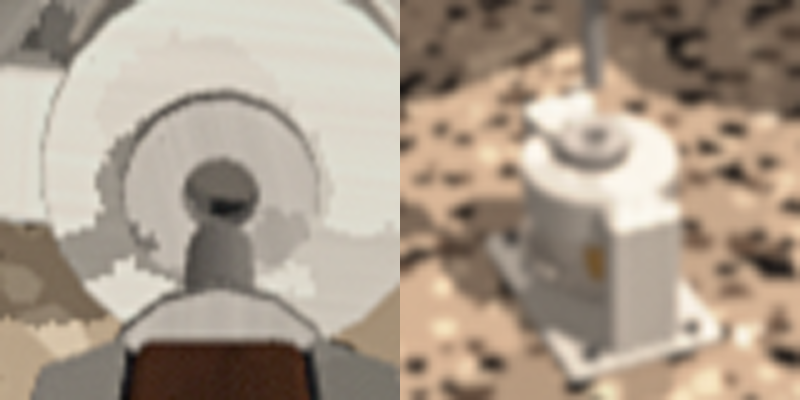

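```bash
python3 -m pendant '[[-0.015,0.317,0,0,0,0,1],[-0.015,0.317,0,0,0,0,1],[-0.015,0.317,0,0,0,0,1],[-0.015,0.317,0,0,0,0,1],[-0.015,0.317,0,0,0,0,1],[-0.015,0.317,0,0,0,0,1],[-0.015,0.317,0,0,0,0,1],[-0.015,0.317,0,0,0,0,1],[0,0,0,0,0,0,1],[0,0,0,0,0,0,1]]'
python3 -m pendant '[[0,0,0,0,0,0,1],[0,0,0,0,0,0,1],[0,0,0,0,0,0,1]]'
python3 - <<'E'
from h import *
o=ctrl.get_obs();print(o['ee_pos'],o['eef_rot'],o['force'],o['moment'])
c=snap('wrist','w11.png');c=snap('top','t11.png');c=snap('scene','s11.png')
w=cv2.imread('pics/w11.png')
v=cv2.imread('pics/s11.png')
cv2.imwrite('pics/z14.png',np.hstack([cv2.resize(w[145:230,216:301],(400,400),interpolation=cv2.INTER_CUBIC),cv2.resize(v[125:195,215:285],(400,400),interpolation=cv2.INTER_CUBIC)]))
E
```

```text
time_s: 11.95
ee_pos: [0.5842, 0.1304, 0.2966]
eef_rot: [-3.14, -0.003, 2.839]
force: [-0.1, -0.7, -1.6]
grip_width: 0.0219
time_s: 12.2
ee_pos: [0.5843, 0.1277, 0.2986]
eef_rot: [-3.141, -0.0, 2.835]
force: [-0.2, 0.9, -1.9]
grip_width: 0.022
[0.58428727 0.12773611 0.29858852] [-3.14140361e+00 -1.74006496e-04  2.83473605e+00] [-0.15745064  0.89900577 -1.93113967] [-0.02933289  0.02203366 -0.01352111]
```

View pics/z14.png

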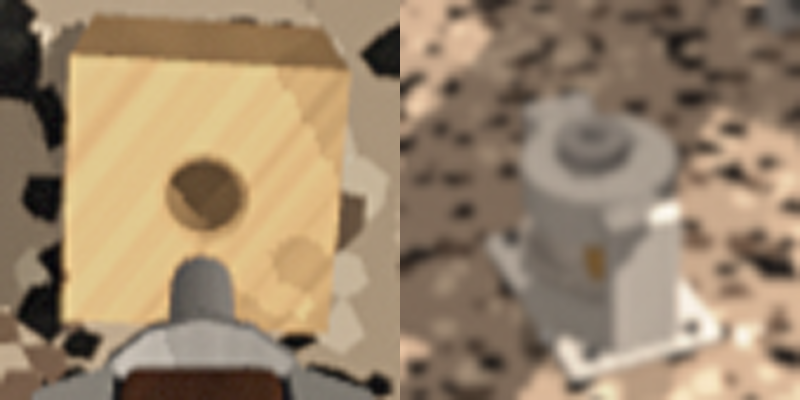

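View pics/s11.png

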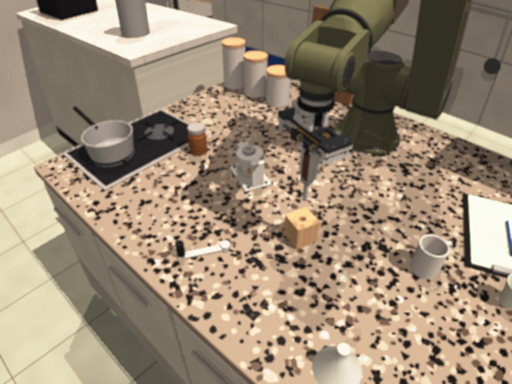

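```bash
python3 - <<'E'
from h import *
c=ld('w11'); f=400/85
def z(x,y): return 216+(x+.5)/f-.5, 145+(y+.5)/f-.5
ps=2.8348; B=np.array([[np.cos(ps),np.sin(ps)],[np.sin(ps),-np.cos(ps)]]); T=np.array([.58429,.12774])
for n,p,h in [('hole',(206,194),.072),('holeT',(206,156),.072),('holeB',(206,232),.072),('tip top',(202,257),.1341),('tipL',(169,285),.1341),('tipR',(235,285),.1341)]:
  q=onz(c,*z(*p),h)[:2];print(n,(B@(q-T)*1000).round(2),q)
E
```

```text
hole [0.23 2.01] [0.58467446 0.12972661]
holeT [9.37 2.01] [0.5759633  0.13248298]
holeB [-9.05  2.01] [0.59352714 0.12692554]
tip top [4.58 1.01] [0.58022838 0.13008443]
tipL [-1.02 -5.29] [0.58366602 0.12238894]
tipR [-1.03  7.3 ] [0.58747831 0.13438877]
```

```bash
python3 -m pendant '[[0.008,0.008,0,0,0,0,1],[0,0,0.15,0,0,0,1],[0,0,0.15,0,0,0,1],[0,0,0.1,0,0,0,1],[0,0,0.05,0,0,0,1],[0,0,0.05,0,0,0,1],[0,0,0.05,0,0,0,1],[0,0,0,0,0,0,1]]'
python3 - <<'E'
from h import *
c=snap('wrist','w12.png')
w=cv2.imread('pics/w12.png')
cv2.imwrite('pics/z15.png',cv2.resize(w[145:245,206:306],(500,500),interpolation=cv2.INTER_CUBIC))
E
```

```text
time_s: 13.02
ee_pos: [0.5837, 0.1301, 0.232]
eef_rot: [-3.141, -0.001, 2.836]
force: [-0.2, -1.0, -1.9]
grip_width: 0.0214
```

View pics/z15.png

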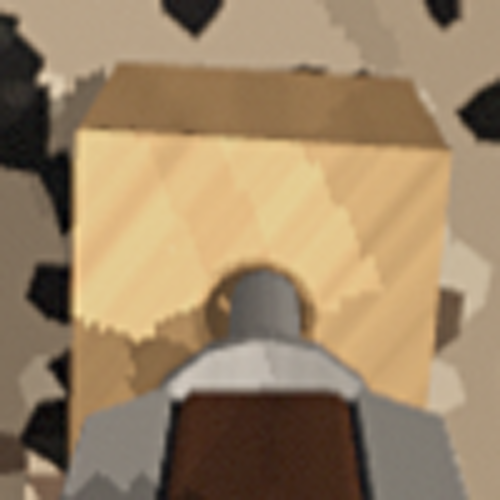

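```bash
python3 -m pendant '[[-0.01,0,0.05,0,0,0,1],[0,0,0.08,0,0,0,1],[0,0,0.08,0,0,0,1],[0,0,0.08,0,0,0,1],[0,0,0.08,0,0,0,1],[0,0,0.05,0,0,0,1],[0,0,0.02,0,0,0,1],[0,0,0,0,0,0,1],[0,0,0,0,0,0,1]]'
```

```text
time_s: 13.82
ee_pos: [0.585, 0.1297, 0.1801]
eef_rot: [3.142, 0.0, 2.836]
force: [-0.2, 0.0, -0.9]
grip_width: 0.0217
```

```bash
python3 -m pendant '[[0,0,0.02,0,0,0,1],[0,0,0.015,0,0,0,1],[0,0,0,0,0,0,1],[0,0,0,0,0,0,1]]';python3 -m pendant '[[0,0,0.01,0,0,0,1],[0,0,0,0,0,0,1],[0,0,0,0,0,0,1]]'
```

```text
time_s: 14.15
ee_pos: [0.5849, 0.1297, 0.1757]
eef_rot: [3.142, 0.0, 2.836]
force: [-0.1, -0.5, -1.7]
grip_width: 0.0215
time_s: 14.4
ee_pos: [0.5849, 0.1297, 0.1745]
eef_rot: [3.142, 0.0, 2.836]
force: [0.5, -0.9, -0.8]
grip_width: 0.0219
```

```bash
python3 -m pendant '[[0,0,0.004,0,0,0,1],[0,0,0,0,0,0,1],[0,0,0,0,0,0,0.5],[0,0,0,0,0,0,0.3],[0,0,0,0,0,0,0],[0,0,0,0,0,0,-0.5],[0,0,0,0,0,0,-1],[0,0,0,0,0,0,-1],[0,0,0,0,0,0,-1],[0,0,0,0,0,0,-1]]'
python3 -m pendant '[[0,0,0,0,0,0,-1],[0,0,0,0,0,0,-1],[0,0,0,0,0,0,-1],[0,0,0,0,0,0,-1],[0,0,0,0,0,0,-1]]'
```

```text
time_s: 15.23
ee_pos: [0.5849, 0.1297, 0.1738]
eef_rot: [-3.141, -0.0, 2.836]
force: [-1.6, 0.6, -0.5]
grip_width: 0.0668
time_s: 15.65
ee_pos: [0.5849, 0.1297, 0.174]
eef_rot: [3.142, 0.0, 2.836]
force: [0.6, 0.1, 0.0]
grip_width: 0.094
```

```bash
python3 -m pendant '[[0,0,-0.1,0,0,0,-1],[0,0,-0.25,0,0,0,-1],[0,0,-0.25,0,0,0,-1],[0,0,-0.25,0,0,0,-1],[0,0,-0.25,0,0,0,-1],[0,0,0,0,0,0,-1],[0,0,0,0,0,0,-1],[0,0,0,0,0,0,-1]]'
python3 - <<'E'
from h import *
c=snap('wrist','w13.png');c=snap('top','t13.png');c=snap('scene','s13.png')
w=cv2.imread('pics/w13.png'); v=cv2.imread('pics/s13.png')
cv2.imwrite('pics/z16.png',np.hstack([cv2.resize(w[135:220,216:301],(400,400),interpolation=cv2.INTER_CUBIC),cv2.resize(v[190:255,270:335],(400,400),interpolation=cv2.INTER_CUBIC)]))
E
```

```text
time_s: 16.32
ee_pos: [0.5847, 0.1297, 0.3057]
eef_rot: [-3.141, -0.0, 2.836]
force: [0.7, 0.5, -0.6]
grip_width: 0.0937
```

View pics/z16.png

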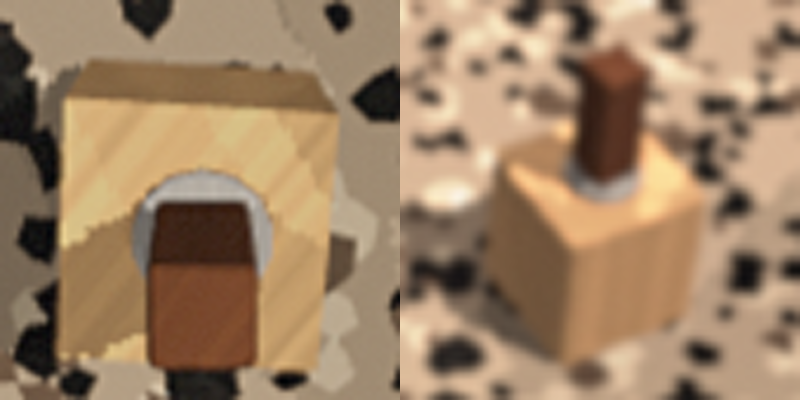

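View pics/t13.png

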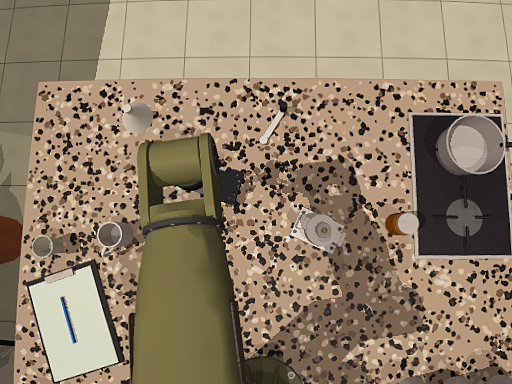

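```bash
python3 - <<'E'
from h import *
v=cv2.imread('pics/s13.png'); v0=cv2.imread('pics/s0.png') if 0 else cv2.imread('pics/scene0.png')
cv2.imwrite('pics/z17.png',np.hstack([cv2.resize(x[150:190,230:270],(400,400),interpolation=cv2.INTER_CUBIC) for x in (v0,v)]))
hsv=cv2.cvtColor(v,cv2.COLOR_BGR2HSV); m=cv2.inRange(hsv,(12,120,70),(30,255,255)); m[:150]=0;m[185:]=0;m[:,:240]=0;m[:,262:]=0
ys,xs=np.nonzero(m); print(list(zip(xs,ys)))
c=ld('s13')
if len(xs): print([onz(c,u,w,.03).round(4) for u,w in [(xs.min(),ys.mean()),(xs.mean(),ys.mean()),(xs.mean(),ys.max())]])
# bystanders
a=cv2.imread('pics/top0.png');b=cv2.imread('pics/t13.png')
for n,(u,w,s) in dict(mug=(110,236,16),jar=(403,223,18),crank=(272,125,20)).items():
  t=a[w-s:w+s,u-s:u+s]; r=cv2.matchTemplate(b[w-s-8:w+s+8,u-s-8:u+s+8],t,cv2.TM_CCOEFF_NORMED); _,mx,_,l=cv2.minMaxLoc(r); print(n,mx,l[0]-8,l[1]-8)
E
```

```text
[(np.int64(248), np.int64(169)), (np.int64(249), np.int64(169)), (np.int64(248), np.int64(170)), (np.int64(249), np.int64(170)), (np.int64(248), np.int64(171)), (np.int64(249), np.int64(171)), (np.int64(249), np.int64(172))]
[array([ 0.4925, -0.15  ,  0.03  ]), array([ 0.4913, -0.1486,  0.03  ]), array([ 0.4978, -0.1426,  0.03  ])]
mug 0.9986423850059509 0 0
jar 0.9992938041687012 0 0
crank 0.9994226694107056 0 0
```

View pics/z17.png

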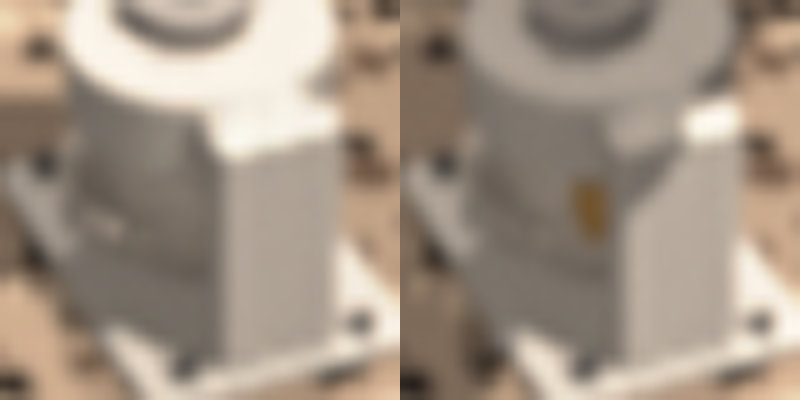

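```bash
python3 -c "
from station import hand_in; print(hand_in())"
```

```text
the job is handed in; nothing more can be done
None
```

I pressed the bush out of the mill into the bowl with the drift, stood the drift back in its block, and handed the job in at about 16.5 s.

- **Press:** The force on the tool read at most about 15 N in my samples, against limits of 30 N on the mill and 40 N on the bush. It then fell to the drift's own weight, which means the bush came free.
- **Bush:** The collar hole was empty from above. The scene camera showed brass low down inside the bowl, at about pixel (248,170). Only a sliver shows past the head and leg, and it looks slightly tilted, so the bush may be leaning. Its exact pose in the bowl is not measured.
- **Drift:** The last pictures showed it upright with its flange on the block. The gripper was open and about 130 mm above its grasp height.
- **Mug, jar and crank:** They had not moved in the top camera (0 px shift).
- **Bowl:** I did not measure its shift. The tool never came near it.
- **Camera disagreement:** The top camera disagreed with the wrist camera by about 3 mm. I aligned by the wrist view and nudged about 1 mm in the collar, and again in the block.

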